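# Fetch the small notebook from between two tall books

### The job

A customer wants the small checked notebook that stands in the wire rack squeezed between two tall books: clear both tall books upright into the two outer slots of the empty rack, then stand the small notebook upright in the single-slot stand. Then put each tall book back upright in the same slot of the first rack where it stood at the start. Let no book fall over and leave the pen pot, the stapler and the tape rolls where they are.

Things in the scene. Friction and masses are not known exactly. Their poses are not given: they have to be found in the camera images.
- thick_book: Tall, thick, plain dark green hardback, 190 mm high x 165 mm (x) x 28 mm thick (y), upright in an outer slot of the full rack, 0.5 to 0.75 kg. Origin: middle of its lower edge (on the slot floor, 14 mm above the table; top at 204 mm); z up, x along the slot. Grip across its thickness, near the top.
- thin_book: Tall, thinner hardback with dark flowered covers and a pale band, 180 mm high x 165 mm (x) x 18 mm thick (y), upright in the other outer slot of the full rack, about 0.4 kg. Origin: middle of its lower edge (14 mm above the table; top at 194 mm); z up, x along the slot. Grip across its thickness, near the top.
- small_notebook: Low checked spiral notebook on its long side in the middle slot, 70 mm lower than the tall books and 20 mm from their faces: no room for a gripper until both are gone. 160 mm long (x), 10 mm thick (y), covers 105 mm high, spiral on top to 110 mm, 0.12 kg. Origin: middle of its lower edge (14 mm above the table), z up. Grip across the thickness, fingertips above the wires.
- full_rack: Fixed wire rack: wooden board 136 (x) x 144 (y) x 14 mm, four steel wire dividers along x (116 mm long, 5 mm wire, tops 76 mm above the table) at y = -59.5, -16.5, 16.5, 59.5 mm. Outer slots at y = -38 and +38 mm, 38 mm clear; middle slot y = 0, 28 mm clear; floor 14 mm above the table. Origin: middle of the underside, z up. Holds the three books at the start.
- empty_rack: Fixed wire rack: wooden board 136 (x) x 144 (y) x 14 mm, four steel wire dividers along x (116 mm long, 5 mm wire, tops 76 mm above the table) at y = -59.5, -16.5, 16.5, 59.5 mm. Outer slots at y = -38 and +38 mm, 38 mm clear; middle slot y = 0, 28 mm clear; floor 14 mm above the table. Origin: middle of the underside, z up. Empty at the start: the side place for the tall books.
- stand: Fixed narrow stand: a wooden board 136 (x) x 60 (y) x 14 mm with two wire dividers of the same make (tops 76 mm above the table) at y = -14.5 and +14.5 mm, leaving one slot at y = 0, 24 mm clear, open at both ends. Origin: middle of the underside, z up. Empty at the start. A higher table (top 320 mm up) begins about 110 mm behind the racks: keep clear of it.
- pen_pot: Bystander: black pot with green pens, 88 x 100 x 141 mm, loose, at the left end of the table. Origin: middle of its underside.
- stapler: Bystander: pale green desk stapler, 36 x 135 x 49 mm, loose, at the left end of the table. Origin: middle of its underside.
- tape_roll_a: Bystander: roll of coral paper tape, 48 mm across, 15 mm high, lying on a flat green pad at the right end of the table. Origin: middle of its underside.
- tape_roll_b: Bystander: roll of green paper tape, 48 mm across, 15 mm high, on the same pad. Origin: middle of its underside.

How it is judged:
By the outcome, as a careful person would: the job done as asked, in the order asked, and still so for the second after the job is handed in, with the robot touching nothing.
It also fails if it takes over 141 s, if anything falls off the work surface, if the arm or the gripper's body presses on something with over 40 N, if the wrist force passes 120 N, or if a joint passes its speed limit or range.

### The arm

A 6-joint arm with a two-finger parallel gripper is mounted at the origin on a cart in front of the work surface, level with it; the furniture and walls round the work are solid. World frame = base frame: x ahead of the robot, y to its left, z up, the work surface at z = 0. Lengths are in m, angles in rad, forces in N, time in s.
With the tool pointing down it reaches from about 0.3 to 1 m from the base axis. Payload 5.1 kg.
Tool frame: the origin (TCP) lies midway between the tips of the shut fingers; the grasp point (between the pads) lies 19 mm behind it; z points along the fingers, y is the line along which they close (so a half turn about z gives the same grasp; the last joint's range is limited). The gripper opens to 95 mm and grips with 3 to 60 N. Pads are 20 mm wide; open, the fingers measure 119 mm over their backs; the gripper's body (75 mm by 180 mm) begins 59 mm behind the grasp point.
Start: joints at [1.225, 0.124, 1.65, -0, 1.367, -0.083], TCP at [0.169, 0.628, 0.215] pointing down, gripper open.
Joint ranges: [-2.61, 2.61], [-1.02, 2.33], [0.03, 2.71], [-1.35, 4.49], [0.32, 2.68], [-2.91, 2.91]. Speed limits (rad/s): [2.57, 2.57, 3.14, 3.14, 3.14, 3.14].

### API

Orientations are given as a unit quaternion [w, x, y, z].
In Python, from plant import monitor, snapshot, get_calibration, bot gives the robot as it stands. The module is installed in compiled form; this text tells all that it offers.
- The arm moves only by the tool arm_command, never from a script. Its argument "rows" is a list of rows, each a list of 5 numbers: the opening, from 0 (shut) to 1 (fully open), then the shift along the tool's x, y, z scaled (see below), then the turn about the tool's z scaled (see below). A call has 1 to 12 rows; each row shifts and turns the commanded pose from where the row before left it, along the tool's axes as they then stand; what a row does not reach is not made up. The controller multiplies each number of a shift by 0.03 m and each number of a turn by 90 degrees. A row lasts 1/8 s, in which the tool goes at most 62.5 mm and 10.7 degrees, less where a joint would pass 70% of its speed; a pose out of reach is approached as far as the arm can. A call with a number of a shift or a turn outside -1 to 1 is refused whole. A call with a gripper value outside its range is refused whole. The fingers move at their own pace and stop on an object; "squeeze" is the grip in N (left out, the last holds). Time passes only in rows, so rows that do not move let the fingers close. It gives the time, the measured TCP pose, the force, the opening and the grip force at its end, in the units of the state.
- monitor.read_state(): the state, without advancing time (a new reading comes with each control period).
- snapshot(name): name is "scene" or "side" or "wrist"; returns the picture (400x640x3 uint8, blue, green, red); there is no depth.
- get_calibration(name): a dict with "fx", "fy", "cx", "cy" (pixels), "dist" ([k1, k2, p1, p2, k3] as OpenCV has them; the pictures are not rectified), "rvec" (rotation vector, rad) and "tvec" (3), from world to camera coordinates, as OpenCV has them. Camera axes: x right, y down, z forward; pixel columns grow to the right and rows downward; lengths in m; the calibration is good to about 2 mm. A picture is of the moment at which its call begins: read the wrist's pose just before it. get_calibration takes no time and is no camera call; for the wrist camera it gives the pose at the moment of the call.
- bot.job_done(): hands the job in; it is judged then, once.
The state is a dict: "clock": time; "q": joint angles; "joint_vel": joint speeds; "joint_torque": joint torques, N m; "tcp_pos": TCP position; "tcp_rot": TCP orientation; "wrist_force": force on the tool from outside, world axes, zero at the start; "moment": the same for the moment, N m; "width": finger opening in m; "grasp_force": force on a finger pad.
Only numpy, scipy, OpenCV 4.12 (cv2) and the standard library are available. Lean on these libraries where they do the work, as an engineer would, in place of code of your own. Each camera call takes 0.05 s, during which the arm holds its last target. There are 200 camera calls.

## Working session

There is one attempt and no reset: what is moved stays moved. The work goes in short steps, Python scripts to look and compute and a tool call to move; the robot and the scene stay as the last step left them, time stands still between calls to the robot, and variables do not carry over. Pictures are saved under pics/ and viewed, at most 14 in all, crops included, and the job is handed in when it is done.

Besides the shell and the picture viewer there is one more tool, called after "Request:" as name([rows], argument=value, ...), one row to a line, values as JSON. arm_command: Moves the arm, as the interface text tells. Its arguments: {"type":"object","properties":{"rows":{"type":"array"},"squeeze":{"type":"number"}},"required":["rows"]}

```bash
mkdir -p pics; python3 - <<'E'
from plant import monitor, snapshot, get_calibration
import cv2
s=monitor.read_state(); print(s)
for n in ("scene","side","wrist"):
    c=get_calibration(n); print(n,c)
    im=snapshot(n); cv2.imwrite(f"pics/{n}0.png",im)
E
```

```text
{'clock': 0.0, 'q': array([ 1.22535066e+00,  1.24485115e-01,  1.65167091e+00,  1.83778460e-05,
        1.36746081e+00, -8.25855633e-02]), 'joint_vel': array([ 1.67938544e-03, -7.77205165e-05,  8.24609893e-05, -8.33358692e-04,
       -3.81882313e-04, -1.93764499e-04]), 'joint_torque': array([-2.86557974e-03, -4.17601204e+01, -3.59930384e+01,  7.73273036e-02,
        4.92172572e-02, -1.60962254e-04]), 'tcp_pos': array([0.16869738, 0.6270724 , 0.2134018 ]), 'tcp_rot': array([-2.23745490e-04,  1.31053777e-01,  9.91374744e-01, -9.87087671e-04]), 'wrist_force': array([-0.44846235,  0.52751674, -0.19342228]), 'moment': array([0.01764916, 0.00106456, 0.0285084 ]), 'grasp_force': 0.0, 'width': 0.09524479713728956}
scene {'fx': 492.1805510833644, 'fy': 492.1805510833644, 'cx': 323.1662132765532, 'cy': 201.53456836316326, 'dist': array([0.00553563, 0.        , 0.        , 0.        , 0.        ]), 'rvec': array([ 0.60960385, -2.6373688 ,  1.16242719]), 'tvec': array([0.44185218, 0.22436725, 1.30718695])}
side {'fx': 386.12446865837967, 'fy': 386.12446865837967, 'cx': 320.65786144311147, 'cy': 197.82713269263596, 'dist': array([-0.08746961,  0.        ,  0.        ,  0.        ,  0.        ]), 'rvec': array([ 2.11064551,  0.06133027, -0.04961715]), 'tvec': array([-5.19804798e-01,  6.75443082e-04,  1.34719738e+00])}
wrist {'fx': 296.32141858128443, 'fy': 296.32141858128443, 'cx': 320.12725567365266, 'cy': 194.1189912455639, 'dist': array([-0.02755364,  0.        ,  0.        ,  0.        ,  0.        ]), 'rvec': array([-2.32230534, -1.77952216, -0.23098125]), 'tvec': array([-0.64867944, -0.02964794,  0.38984614])}
```

View pics/scene0.png

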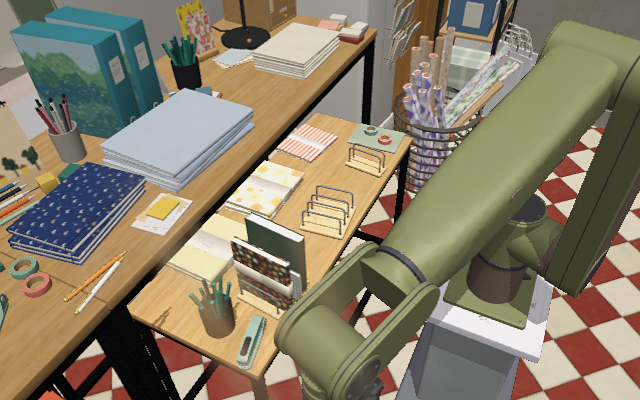

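View pics/side0.png

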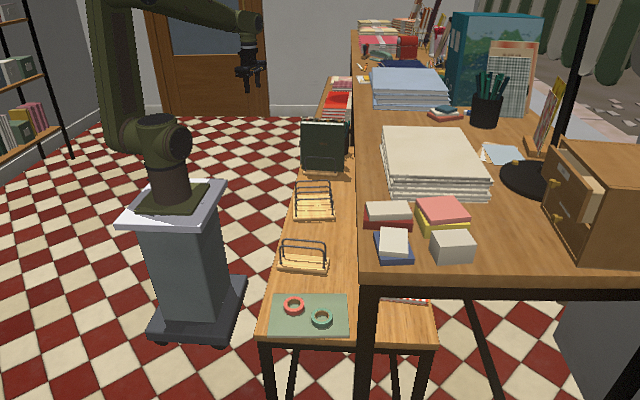

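View pics/wrist0.png

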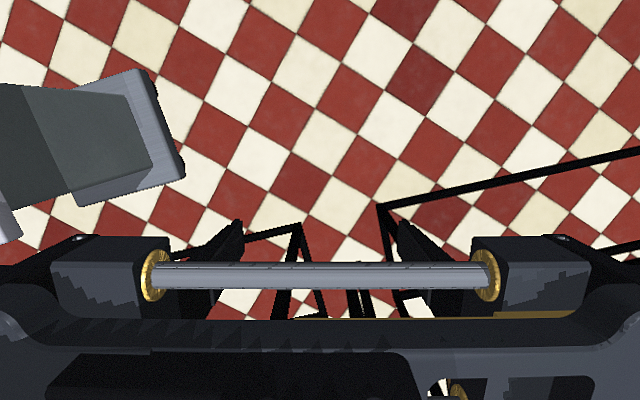

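The scene view shows the full rack around (268,265), the empty rack around (328,210), the stand around (368,158), and the tape pad at (380,135). The pen pot (215,310) and stapler (250,340) are at the left end.

```bash
cat > h.py <<'E'
import numpy as np, cv2
from plant import monitor, snapshot, get_calibration
def cam(n):
    c=get_calibration(n); K=np.array([[c['fx'],0,c['cx']],[0,c['fy'],c['cy']],[0,0,1]]); return K,np.array(c['dist']),cv2.Rodrigues(np.array(c['rvec']))[0],np.array(c['tvec'])
def ray(c,px):
    K,d,R,t=c; u=cv2.undistortPoints(np.array(px,float).reshape(-1,1,2),K,d).reshape(-1,2)
    return -R.T@t, np.c_[u,np.ones(len(u))]@R
def onz(c,px,z):
    o,d=ray(c,px); return o+d*((z-o[2])/d[:,2])[:,None]
def proj(c,P):
    K,d,R,t=c; return cv2.projectPoints(np.array(P,float).reshape(-1,3),cv2.Rodrigues(R)[0],t,K,d)[0].reshape(-1,2)
def shot(n,name):
    c=cam(n); im=snapshot(n); cv2.imwrite(f'pics/{name}.png',im); return c,im
E
python3 - <<'E'
from h import *
im=cv2.imread('pics/scene0.png'); a=im[180:330,170:370]
cv2.imwrite('pics/c1.png',cv2.resize(a,None,fx=4,fy=4,interpolation=cv2.INTER_CUBIC))
c=cam('scene')
print(onz(c,[(300,226),(330,237),(352,205),(368,158),(247,217),(304,242)],0.014))
print(onz(c,[(247,217),(304,242),(232,240),(291,268)],0.2))
print(onz(c,[(215,330),(250,345),(372,130),(384,140)],0.0))
E
```

```text
[[ 0.55383924  0.03206389  0.014     ]
 [ 0.45393315  0.03400569  0.014     ]
 [ 0.45184081 -0.11882256  0.014     ]
 [ 0.49908355 -0.36239346  0.014     ]
 [ 0.71728519  0.06779085  0.014     ]
 [ 0.51266797  0.08419282  0.014     ]]
[[0.59254477 0.22108209 0.2       ]
 [0.42464463 0.23454085 0.2       ]
 [0.58179404 0.30290985 0.2       ]
 [0.41361252 0.31731078 0.2       ]]
[[ 0.57841638  0.43036452  0.        ]
 [ 0.47774884  0.42790369  0.        ]
 [ 0.55850493 -0.54698996  0.        ]
 [ 0.49424706 -0.50552919  0.        ]]
```

View pics/c1.png

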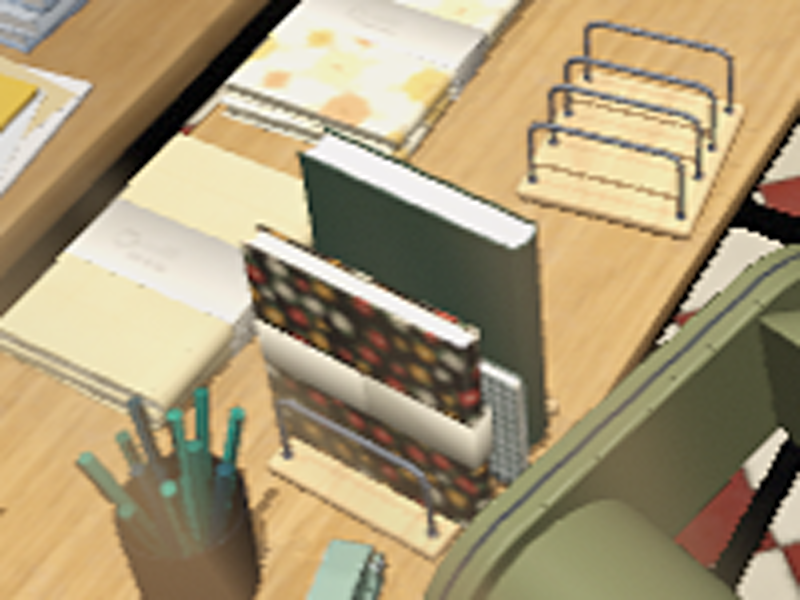

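The crop shows the thick green book in the low-y slot, with top edge (245,217)-(304,241). The thin flowered book is in the high-y slot, and the notebook between them at (297,275). Next I'll move the wrist camera above them.

```bash
cat >> h.py <<'E'
from scipy.spatial.transform import Rotation as Ro
def tool():
    s=monitor.read_state(); w,x,y,z=s['tcp_rot']; return s,np.array(s['tcp_pos']),Ro.from_quat([x,y,z,w])
def ydeg(R): v=R.apply([0,1,0]); return np.degrees(np.arctan2(v[1],v[0]))
def go(P,yawy):
    """total units along tool axes (present axes), and turn units, to TCP P with tool y at world angle yawy"""
    s,p,R=tool(); d=R.inv().apply(np.array(P)-p)/0.03
    a=-(yawy-ydeg(R)); print('tcp',p.round(4),'ydeg',round(ydeg(R),2),'tilt',R.apply([0,0,1]).round(4)); print('shift units',d.round(3),'turn units',round(a/90,4))
E
python3 - <<'E'
from h import *
c=cam('scene')
print(onz(c,[(299.5,227),(342.5,238.75),(355.5,206.25)],0.014))
print(onz(c,[(245,217.5),(303,240.5)],0.204),onz(c,[(231,239.5),(290,266)],.194))
s,p,R=tool(); w=cam('wrist'); o=-w[2].T@w[3]; print('cam in tool',R.inv().apply(o-p),'z dir',R.inv().apply(w[2][2]),'xdir',R.inv().apply(w[2][0]))
go([0.45,0.27,0.37],85.4)
E
```

```text
[[ 0.55319083  0.03638921  0.014     ]
 [ 0.41836164  0.02463492  0.014     ]
 [ 0.43976837 -0.11827265  0.014     ]]
[[0.59336581 0.22803093 0.204     ]
 [0.42713656 0.23454063 0.204     ]] [[0.58883454 0.29821145 0.194     ]
 [0.42127225 0.30890052 0.194     ]]
cam in tool [ 0.07115884 -0.00054702 -0.17003603] z dir [-2.57003729e-01  4.23392697e-04  9.66410319e-01] xdir [-5.03060362e-04  9.99999710e-01 -5.71890586e-04]
tcp [0.1687 0.6272 0.2137] ydeg 74.94 tilt [-5.0e-04 -1.5e-03 -1.0e+00]
shift units [-12.147  -9.071  -5.198] turn units -0.1162
```

Request:
arm_command([
  [1, -0.5, -0.4, -1, 0],
  [1, -1, -0.8, -1, 0],
  [1, -1, -0.8, -1, 0],
  [1, -1, -0.8, -1, 0],
  [1, -1, -0.8, -1, 0],
  [1, -1, -0.8, -0.2, 0],
  [1, -1, -0.8, 0, 0],
  [1, -1, -0.8, 0, 0],
  [1, -1, -0.8, 0, 0],
  [1, -1, -0.8, 0, 0],
  [1, -1, -0.8, 0, 0],
  [1, -1, -0.7, 0, 0],
])

```text
clock: 1.65
tcp_pos: [0.4316, 0.2732, 0.3704]
tcp_rot: [-0.0, 0.131, 0.991, -0.0]
wrist_force: [0.2, -0.2, 0.4]
width: 0.0951
grasp_force: 0.0
```

Request:
arm_command([
  [1, -0.5, 0, 0, -0.06],
  [1, 0, 0, 0, -0.056],
  [1, 0, 0, 0, 0],
  [1, 0, 0, 0, 0],
  [1, 0, 0, 0, 0],
])

```text
clock: 2.28
tcp_pos: [0.4454, 0.2707, 0.3707]
tcp_rot: [0.0, 0.04, 0.999, 0.0]
wrist_force: [0.5, -0.5, -0.0]
width: 0.0954
grasp_force: 0.0
```

```bash
python3 - <<'E'
from h import *
s,p,R=tool(); print(p,ydeg(R),s['joint_vel'].round(3))
c,im=shot('wrist','w1'); np.savez('w1.npz',K=c[0],d=c[1],R=c[2],t=c[3])
E
```

```text
[0.44538512 0.2706701  0.37067204] 85.37054532458059 [ 0.001 -0.    -0.002  0.001 -0.001 -0.002]
```

View pics/w1.png

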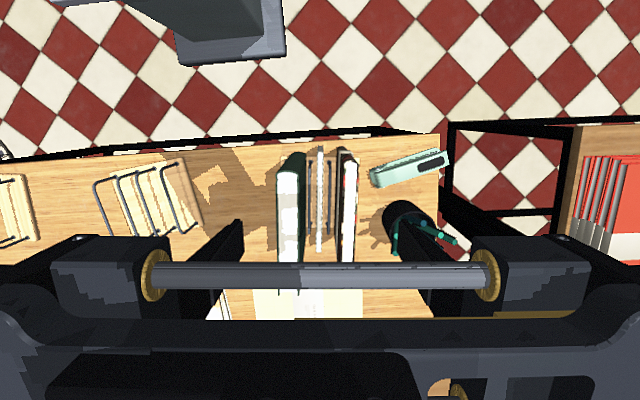

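The wrist view shows the thick book's top at columns 277-303, the thin book's at 340-358 and the notebook at 317-323. The empty rack's wires are at (95-200, 155-235). I'll enlarge these to get exact pixels.

```bash
python3 - <<'E'
from h import *
im=cv2.imread('pics/w1.png')
a=cv2.resize(im[140:270,90:215],None,fx=4,fy=4,interpolation=cv2.INTER_CUBIC);b=cv2.resize(im[140:270,265:365],None,fx=3,fy=4,interpolation=cv2.INTER_CUBIC)
cv2.imwrite('pics/c2.png',np.hstack([a,b]))
E
```

```text
(no output)
```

View pics/c2.png

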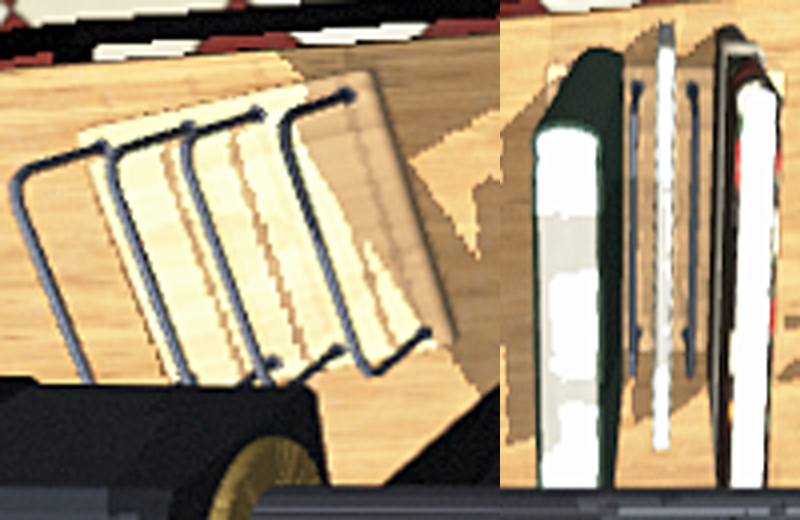

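```bash
python3 - <<'E'
from h import *
z=np.load('w1.npz'); c=(z['K'],z['d'],z['R'],z['t'])
P=lambda l,px,h: print(l,onz(c,px,h)[:,:2].round(4).tolist())
P('thick L,R front; L,R back',[(276,172),(300,172),(276.7,260),(299,260)],.204)
P('thin',[(342.7,162.5),(358.3,162.5),(341,260),(355,260)],.194)
P('note',[(320,150),(318.3,251)],.124)
P('full feet',[(310.7,162),(329.3,162)],.014)
P('front feet',[(116.25,176.75),(137,172),(154.5,168.5),(177,163.75)],.014)
P('back feet 2,3,4',[(158,230.5),(174.25,227.5),(197,223)],.014)
P('board',[(110,173.5),(182,157.5),(204,226)],.014)
E
```

```text
thick L,R front; L,R back [[0.4331, 0.2201], [0.4354, 0.2477], [0.5442, 0.2075], [0.5465, 0.2354]]
thin [[0.43, 0.2981], [0.4315, 0.3164], [0.556, 0.2881], [0.5575, 0.3061]]
note [[0.4211, 0.272], [0.5746, 0.2568]]
full feet [[0.4534, 0.2526], [0.4561, 0.2858]]
front feet [[0.4507, -0.1056], [0.4453, -0.0646], [0.4416, -0.0308], [0.4366, 0.0122]]
back feet 2,3,4 [[0.5607, -0.0512], [0.5571, -0.0184], [0.5515, 0.0271]]
board [[0.4437, -0.1157], [0.4262, 0.0235], [0.5586, 0.0394]]
```

```bash
python3 - <<'E'
from h import *
go([0.516,0.2255,0.155],84.2)
E
```

```text
tcp [0.4454 0.2707 0.3707] ydeg 85.38 tilt [ 1.e-04  0.e+00 -1.e+00]
shift units [-2.466 -1.312  7.19 ] turn units 0.0131
```

Request:
arm_command([
  [0.65, -0.8, -0.4, 0, 0],
  [0.65, -0.9, -0.5, 0, 0],
  [0.65, -0.77, -0.41, 0.2, 0],
  [0.65, 0, 0, 0.7, 0.013],
  [0.65, 0, 0, 1, 0],
  [0.65, 0, 0, 1, 0],
  [0.65, 0, 0, 0.9, 0],
  [0.65, 0, 0, 0.2, 0],
  [0.65, 0, 0, 0, 0],
  [0.65, 0, 0, 0, 0],
])

```text
clock: 3.58
tcp_pos: [0.5168, 0.2257, 0.2522]
tcp_rot: [0.001, 0.05, 0.999, 0.0]
wrist_force: [0.9, -0.3, 0.6]
width: 0.0622
grasp_force: 0.0
```

```bash
python3 - <<'E'
from h import *
go([0.516,0.2255,0.155],84.2)
shot('wrist','w2')
E
```

```text
tcp [0.5168 0.2257 0.2522] ydeg 84.22 tilt [ 2.2e-03  8.0e-04 -1.0e+00]
shift units [ 0.034 -0.013  3.239] turn units 0.0002
```

View pics/w2.png

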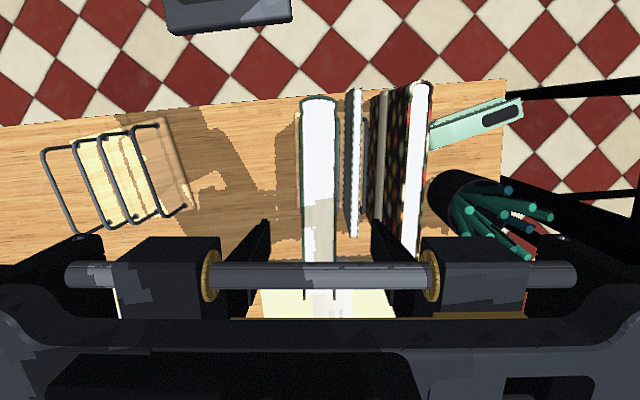

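The fingers straddle the thick book (top at columns 300-336, fingers at about 260 and 378) and clear the thin one. I'll descend and grip.

Request:
arm_command([
  [0.65, 0, 0, 0.6, 0],
  [0.65, 0, 0, 0.8, 0],
  [0.65, 0, 0, 0.8, 0],
  [0.65, 0, 0, 0.7, 0],
  [0.65, 0, 0, 0.3, 0],
  [0.65, 0, 0, 0, 0],
  [0.1, 0, 0, 0, 0],
  [0.1, 0, 0, 0, 0],
  [0.1, 0, 0, 0, 0],
  [0.1, 0, 0, 0, 0],
  [0.1, 0, 0, 0, 0],
], squeeze=45)

```text
clock: 5.0
tcp_pos: [0.5164, 0.2253, 0.155]
tcp_rot: [0.0, 0.05, 0.999, -0.0]
wrist_force: [0.1, -1.0, 1.6]
width: 0.0276
grasp_force: 45.0
```

Request:
arm_command([
  [0.1, 0, 0, -0.2, 0],
  [0.1, 0, 0, -0.5, 0],
  [0.1, 0, 0, -0.7, 0],
  [0.1, 0, 0, -0.7, 0],
  [0.1, 0, 0, -0.7, 0],
  [0.1, 0, 0, -0.5, 0],
  [0.1, 0, 0, -0.2, 0],
  [0.1, 0, 0, 0, 0],
  [0.1, 0, 0, 0, 0],
])

```text
clock: 6.12
tcp_pos: [0.5158, 0.2252, 0.2584]
tcp_rot: [-0.001, 0.05, 0.999, -0.0]
wrist_force: [-0.1, -0.3, -6.5]
width: 0.0279
grasp_force: 45.0
```

```bash
python3 - <<'E'
from h import *
c,im=shot('wrist','w3'); np.savez('w3.npz',K=c[0],d=c[1],R=c[2],t=c[3])
go([0.5055,-0.0787,0.257],96.8)
E
```

```text
tcp [0.5158 0.2252 0.2584] ydeg 84.21 tilt [-2.1e-03 -7.0e-04 -1.0e+00]
shift units [ -0.681 -10.113   0.053] turn units -0.1399
```

View pics/w3.png

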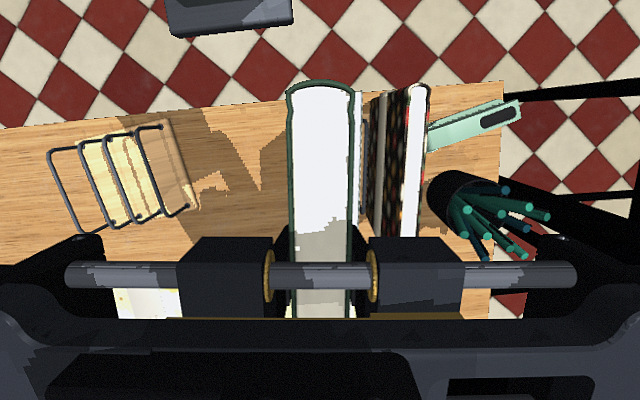

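The book hangs straight in the grip, columns 288-353. I'll use the empty rack's last wire feet, (160,127) and (187,206), as a check.

```bash
python3 - <<'E'
from h import *
z=np.load('w3.npz'); c=(z['K'],z['d'],z['R'],z['t'])
print(onz(c,[(160,127),(187,206)],.014).round(4), onz(c,[(320,85)],.307))
a=np.radians(6.8);C=np.array([.501,-.0405]);r=np.array([[np.cos(a),-np.sin(a)],[np.sin(a),np.cos(a)]])
for q in[(-.058,.0595),(.058,.0595)]: print(C+r@q)
im=cv2.imread('pics/w3.png');cv2.imwrite('pics/c3.png',cv2.resize(im[110:250,30:210],None,fx=4,fy=4,interpolation=cv2.INTER_CUBIC))
E
```

```text
[[0.4365 0.0107 0.014 ]
 [0.5522 0.0239 0.014 ]] [[0.43347837 0.23294778 0.307     ]]
[0.43636296 0.01171402]
[0.55154696 0.02544888]
```

View pics/c3.png

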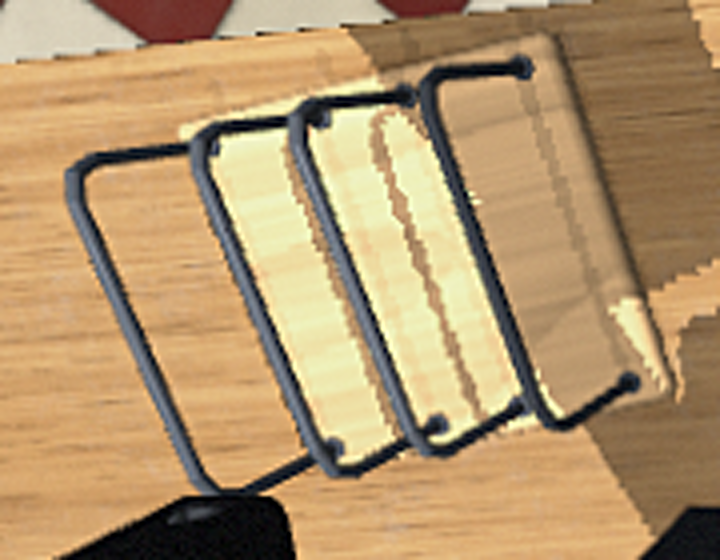

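```bash
python3 - <<'E'
from h import *
z=np.load('w3.npz'); c=(z['K'],z['d'],z['R'],z['t'])
px=np.array([(212,147),(320,117),(405,95),(523,66),(333,448),(437,423),(520,404),(630,381)])/4+[30,110]
W=onz(c,px,.014)[:,:2]; L=np.array([(x,y) for x in(-.058,.058) for y in(-.0595,-.0165,.0165,.0595)])
M,_=cv2.estimateAffinePartial2D(L,W); print(M, np.degrees(np.arctan2(M[1,0],M[0,0])), np.hypot(M[1,0],M[0,0]))
r=(M[:,:2]/np.hypot(M[1,0],M[0,0])); print((L@r.T+M[:,2]-W).round(4).tolist())
for y in(-.038,.038): print(y,M[:,2]+r@[0,y])
E
```

```text
Traceback (most recent call last):
cv2.error: OpenCV(4.12.0) /io/opencv/modules/calib3d/src/ptsetreg.cpp:1108: error: (-215:Assertion failed) count >= 0 && to.checkVector(2) == count in function 'estimateAffinePartial2D'
```

```bash
python3 - <<'E'
from h import *
z=np.load('w3.npz'); c=(z['K'],z['d'],z['R'],z['t'])
px=np.array([(212,147),(320,117),(405,95),(523,66),(333,448),(437,423),(520,404),(630,381)])/4+[30,110]
W=np.ascontiguousarray(onz(c,px,.014)[:,:2]); L=np.array([(x,y) for x in(-.058,.058) for y in(-.0595,-.0165,.0165,.0595)])
M,_=cv2.estimateAffinePartial2D(L,W); s=np.hypot(M[1,0],M[0,0]);print(M, np.degrees(np.arctan2(M[1,0],M[0,0])), s)
r=M[:,:2]/s; print((L@r.T+M[:,2]-W).round(4).tolist())
for y in(-.038,.038): print(y,M[:,2]+r@[0,y])
E
```

```text
[[ 0.99137467 -0.11656019  0.50070205]
 [ 0.11656019  0.99137467 -0.04106041]] 6.705725221099022 0.9982033908506392
[[-0.001, -0.0008], [-0.0001, -0.0001], [0.0001, 0.0004], [0.0002, -0.0007], [-0.0004, 0.0004], [0.0003, 0.0006], [0.0007, 0.0002], [0.0003, -0.0001]]
-0.038 [ 0.50513931 -0.07880045]
0.038 [ 0.49626479 -0.00332037]
```

Request:
arm_command([
  [0.1, -0.05, -0.4, 0, 0],
  [0.1, -0.06, -0.8, 0, 0],
  [0.1, -0.07, -1, 0, 0],
  [0.1, -0.07, -1, 0, 0],
  [0.1, -0.07, -1, 0, 0],
  [0.1, -0.07, -1, 0, 0],
  [0.1, -0.07, -1, 0, 0],
  [0.1, -0.07, -1, 0, 0],
  [0.1, -0.07, -1, 0, 0],
  [0.1, -0.05, -1, 0, 0],
  [0.1, -0.05, -0.6, 0, 0],
  [0.1, -0.05, -0.3, 0, 0],
])

```text
clock: 7.68
tcp_pos: [0.5079, -0.0793, 0.2595]
tcp_rot: [-0.0, 0.051, 0.999, 0.0]
wrist_force: [0.0, 0.3, -5.9]
width: 0.0276
grasp_force: 45.0
```

Request:
arm_command([
  [0.1, 0, 0, 0, -0.04],
  [0.1, 0, 0, 0, -0.06],
  [0.1, 0, 0, 0, -0.04],
  [0.1, 0, 0, 0, 0],
  [0.1, 0, 0, 0, 0],
])

```text
clock: 8.3
tcp_pos: [0.5082, -0.078, 0.2596]
tcp_rot: [-0.0, -0.059, 0.998, 0.0]
wrist_force: [0.5, 0.7, -6.0]
width: 0.0278
grasp_force: 45.0
```

```bash
python3 - <<'E'
from h import *
go([0.5051,-0.0788,0.157],96.7)
E
```

```text
tcp [ 0.5082 -0.078   0.2596] ydeg 96.79 tilt [-1.e-04  2.e-04 -1.e+00]
shift units [ 0.105 -0.015  3.42 ] turn units 0.0011
```

Request:
arm_command([
  [0.1, 0.1, -0.015, 0.3, 0],
  [0.1, 0, 0, 0.6, 0],
  [0.1, 0, 0, 0.7, 0],
  [0.1, 0, 0, 0.7, 0],
  [0.1, 0, 0, 0.6, 0],
  [0.1, 0, 0, 0.3, 0],
  [0.1, 0, 0, 0.1, 0],
  [0.1, 0, 0, 0.05, 0],
  [0.1, 0, 0, 0, 0],
  [0.1, 0, 0, 0, 0],
])

```text
clock: 9.55
tcp_pos: [0.5056, -0.0793, 0.1599]
tcp_rot: [0.001, -0.059, 0.998, -0.0]
wrist_force: [0.3, 0.1, -5.9]
width: 0.0277
grasp_force: 45.0
```

Request:
arm_command([
  [0.1, 0, 0, 0.06, 0],
  [0.1, 0, 0, 0.06, 0],
  [0.1, 0, 0, 0.03, 0],
  [0.1, 0, 0, 0.03, 0],
  [0.1, 0, 0, 0, 0],
])

```text
clock: 10.18
tcp_pos: [0.5053, -0.0792, 0.155]
tcp_rot: [-0.0, -0.059, 0.998, -0.0]
wrist_force: [-4.8, 0.9, 5.3]
width: 0.0278
grasp_force: 45.0
```

Request:
arm_command([
  [0.62, 0, 0, 0, 0],
  [0.62, 0, 0, 0, 0],
  [0.62, 0, 0, 0, 0],
  [0.62, 0, 0, 0, 0],
  [0.62, 0, 0, -0.4, 0],
  [0.62, 0, 0, -1, 0],
  [0.62, 0, 0, -1, 0],
  [0.62, 0, 0, -1, 0],
  [0.62, 0, 0, -1, 0],
  [0.62, 0, 0, -0.4, 0],
])

```text
clock: 11.42
tcp_pos: [0.5061, -0.0794, 0.301]
tcp_rot: [0.002, -0.059, 0.998, -0.001]
wrist_force: [-0.2, -0.3, -0.3]
width: 0.0587
grasp_force: 0.0
```

Request:
arm_command([
  [0.62, 0, 0.5, 0, 0.04],
  [0.62, 0, 1, 0, 0.06],
  [0.62, 0, 1, 0, 0.037],
  [0.62, 0, 1, 0, 0],
  [0.62, 0, 1, 0, 0],
  [0.62, 0, 1, 0, 0],
  [0.62, 0, 1, 0, 0],
  [0.62, 0, 1, 0, 0],
  [0.62, 0, 1, 0, 0],
  [0.62, 0, 1, 0, 0],
  [0.62, 0, 1, 0, 0],
  [0.62, 0, 0.8, 0, 0],
])

```text
clock: 12.92
tcp_pos: [0.5281, 0.2595, 0.2971]
tcp_rot: [-0.0, 0.048, 0.999, -0.0]
wrist_force: [0.1, -0.9, 1.1]
width: 0.0591
grasp_force: 0.0
```

Request:
arm_command([
  [0.62, 0, 0.7, 0, 0],
  [0.62, 0, 0.3, 0, 0],
  [0.62, 0, 0, 0, 0],
  [0.62, 0, 0, 0, 0],
])

```text
clock: 13.42
tcp_pos: [0.5312, 0.2877, 0.2978]
tcp_rot: [0.0, 0.048, 0.999, -0.0]
wrist_force: [0.3, 0.7, 1.0]
width: 0.0589
grasp_force: 0.0
```

```bash
python3 - <<'E'
from h import *
go([0.513,0.3,0.15],85)
c,im=shot('wrist','w4'); np.savez('w4.npz',K=c[0],d=c[1],R=c[2],t=c[3])
E
```

```text
tcp [0.5312 0.2877 0.2978] ydeg 84.45 tilt [ 0.e+00 -3.e-04 -1.e+00]
shift units [0.645 0.349 4.926] turn units -0.0061
```

View pics/w4.png

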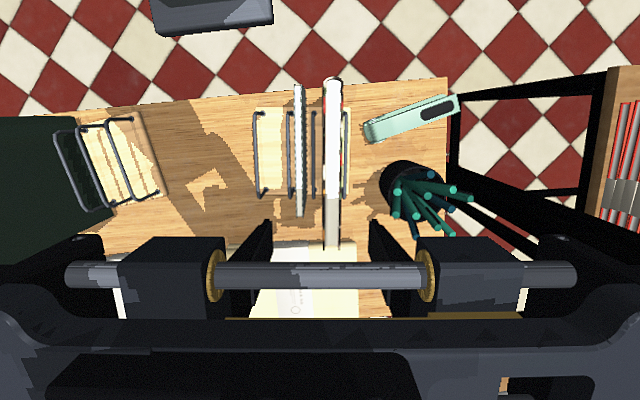

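The thick book stands in the far slot at the left (dark, columns 0-110). The thin book's top is at columns 324-341, clear of the pen pot. I'll measure it numerically.

```bash
python3 - <<'E'
from h import *
z=np.load('w4.npz'); c=(z['K'],z['d'],z['R'],z['t']); im=cv2.imread('pics/w4.png')
for r in(95,130,170,210,240):
    g=im[r,285:355].astype(int); b=np.where(g.min(1)>185)[0]+285; print(r,b)
for r in (80,90,100,110,190,200): print(r,''.join('#' if v<95 else '.' for v in im[r,245:360].max(1)))
E
```

```text
95 [295 296 297 298 299 300 326 327 328 329 330 331 332 333 334 335 336 337
 338 339 340]
130 [295 296 297 298 299 300 326 327 328 329 330 331 332 333 334 335 336 337
 338 339 341 342 343 349]
170 [296 297 298 299 300 301 323 324 325 326 327 328 329 330 331 332 333 334
 335 336 337 338 339 348]
210 [298 299 300 301 327 328 329 330 331 332 333 334 335 336 337]
240 [327 328 329 330 331 332 333 334 335 336]
80 ..............................................................................................###..................
90 .......................................##................###..................##................#..................
100 .........................................................####................#.....................................
110 .........................................................####................#.....................................
190 ...................####....................########.......###......####......#.................####................
200 ..........................................................###................###..............##...................
```

```bash
python3 - <<'E'
from h import *
z=np.load('w4.npz'); c=(z['K'],z['d'],z['R'],z['t'])
def f(px,h):
    P=onz(c,px,h); d=P[1]-P[0]; print(P[:,:2].round(4).tolist(),'yaw',np.degrees(np.arctan2(d[1],d[0])))
f([(333,95),(331.7,240)],.193); f([(333,79),(331.7,240)],.193); f([(297.7,83),(299.8,216)],.124)
go([0.513,0.3,0.15],85)
E
```

```text
[[0.4439, 0.3071], [0.5815, 0.2939]] yaw -5.490702705158427
[[0.4306, 0.3083], [0.5815, 0.2939]] yaw -5.446610022781512
[[0.4235, 0.273], [0.5765, 0.2577]] yaw -5.70198598770271
tcp [0.5313 0.2877 0.2978] ydeg 84.44 tilt [ 1.e-04 -3.e-04 -1.e+00]
shift units [0.647 0.352 4.928] turn units -0.0063
```

Request:
arm_command([
  [0.55, 0.35, 0.2, 0, 0],
  [0.55, 0.3, 0.17, 0, 0],
  [0.55, 0, 0, 0.5, 0],
  [0.55, 0, 0, 0.9, 0],
  [0.55, 0, 0, 1, 0],
  [0.55, 0, 0, 1, 0],
  [0.55, 0, 0, 0.9, 0],
  [0.55, 0, 0, 0.5, 0],
  [0.55, 0, 0, 0.2, 0],
  [0.55, 0, 0, 0, 0],
])

```text
clock: 14.72
tcp_pos: [0.513, 0.3013, 0.148]
tcp_rot: [0.0, 0.048, 0.999, 0.0]
wrist_force: [0.4, 0.8, -0.1]
width: 0.0525
grasp_force: 0.0
```

Request:
arm_command([
  [0.05, 0, 0, 0, 0],
  [0.05, 0, 0, 0, 0],
  [0.05, 0, 0, 0, 0],
  [0.05, 0, 0, 0, 0],
  [0.05, 0, 0, 0, 0],
  [0.05, 0, 0, 0, 0],
], squeeze=40)

```text
clock: 15.48
tcp_pos: [0.5129, 0.3012, 0.148]
tcp_rot: [0.0, 0.048, 0.999, -0.0]
wrist_force: [0.4, -0.4, 1.4]
width: 0.0178
grasp_force: 40.0
```

Request:
arm_command([
  [0.05, 0, 0, -0.3, 0],
  [0.05, 0, 0, -0.6, 0],
  [0.05, 0, 0, -0.8, 0],
  [0.05, 0, 0, -0.9, 0],
  [0.05, 0, 0, -0.9, 0],
  [0.05, 0, 0, -0.7, 0],
  [0.05, 0, 0, -0.4, 0],
  [0.05, 0, 0, -0.1, 0],
])

```text
clock: 16.48
tcp_pos: [0.513, 0.3013, 0.2895]
tcp_rot: [0.0, 0.048, 0.999, 0.0]
wrist_force: [0.1, 0.6, -4.0]
width: 0.0175
grasp_force: 40.0
```

Request:
arm_command([
  [0.05, 0, -0.4, 0, 0],
  [0.05, 0, -0.8, 0, 0],
  [0.05, -0.05, -1, 0, 0],
  [0.05, -0.05, -1, 0, 0],
  [0.05, -0.05, -1, 0, 0],
  [0.05, -0.05, -1, 0, 0],
  [0.05, -0.05, -1, 0, 0],
  [0.05, -0.05, -1, 0, 0],
  [0.05, -0.05, -1, 0, 0],
  [0.05, -0.05, -1, 0, 0],
  [0.05, -0.03, -0.7, 0, 0],
  [0.05, 0, -0.3, 0, 0],
])

```text
clock: 17.98
tcp_pos: [0.4952, -0.0065, 0.288]
tcp_rot: [-0.001, 0.049, 0.999, -0.0]
wrist_force: [-0.2, -0.5, -3.2]
width: 0.0178
grasp_force: 40.0
```

Request:
arm_command([
  [0.05, 0, 0, 0, -0.04],
  [0.05, 0, 0, 0, -0.06],
  [0.05, 0, 0, 0, -0.036],
  [0.05, 0, 0, 0, 0],
  [0.05, 0, 0, 0, 0],
])

```text
clock: 18.6
tcp_pos: [0.496, -0.0046, 0.2886]
tcp_rot: [-0.0, -0.058, 0.998, 0.0]
wrist_force: [0.4, -0.5, -4.1]
width: 0.0177
grasp_force: 40.0
```

```bash
python3 - <<'E'
from h import *
go([0.4963,-0.0033,0.152],96.7)
c,im=shot('wrist','w5'); np.savez('w5.npz',K=c[0],d=c[1],R=c[2],t=c[3])
E
```

```text
tcp [ 0.496  -0.0046  0.2886] ydeg 96.68 tilt [-3.e-04  1.e-04 -1.e+00]
shift units [-0.018  0.041  4.552] turn units -0.0002
```

Request:
arm_command([
  [0.05, -0.02, 0.04, 0.3, 0],
  [0.05, 0, 0, 0.6, 0],
  [0.05, 0, 0, 0.8, 0],
  [0.05, 0, 0, 0.8, 0],
  [0.05, 0, 0, 0.8, 0],
  [0.05, 0, 0, 0.7, 0],
  [0.05, 0, 0, 0.35, 0],
  [0.05, 0, 0, 0.15, 0],
  [0.05, 0, 0, 0.05, 0],
  [0.05, 0, 0, 0, 0],
  [0.05, 0, 0, 0, 0],
])

```text
clock: 20.02
tcp_pos: [0.4972, -0.0034, 0.1531]
tcp_rot: [0.001, -0.059, 0.998, -0.0]
wrist_force: [-0.1, -0.1, -2.7]
width: 0.0179
grasp_force: 40.0
```

Request:
arm_command([
  [0.05, 0, 0, 0.06, 0],
  [0.05, 0, 0, 0.06, 0],
  [0.05, 0, 0, 0.03, 0],
  [0.05, 0, 0, 0.02, 0],
  [0.05, 0, 0, 0, 0],
])

```text
clock: 20.65
tcp_pos: [0.4967, -0.0033, 0.148]
tcp_rot: [-0.0, -0.059, 0.998, -0.0]
wrist_force: [-3.8, 0.4, 3.8]
width: 0.0177
grasp_force: 40.0
```

Request:
arm_command([
  [0.55, 0, 0, 0, 0],
  [0.55, 0, 0, 0, 0],
  [0.55, 0, 0, 0, 0],
  [0.55, 0, 0, 0, 0],
  [0.55, 0, 0, -0.4, 0],
  [0.55, 0, 0, -1, 0],
  [0.55, 0, 0, -1, 0],
  [0.55, 0, 0, -1, 0],
  [0.55, 0, 0, -1, 0],
  [0.55, 0, 0, -0.5, 0],
])

```text
clock: 21.9
tcp_pos: [0.4974, -0.0034, 0.2971]
tcp_rot: [0.002, -0.059, 0.998, -0.0]
wrist_force: [-0.3, -0.9, -0.3]
width: 0.0527
grasp_force: 0.0
```

Request:
arm_command([
  [0.55, -0.1, 0.5, 0, 0],
  [0.55, -0.13, 1, 0, 0],
  [0.55, -0.13, 1, 0, 0],
  [0.55, -0.13, 1, 0, 0],
  [0.55, -0.13, 1, 0, 0],
  [0.55, -0.13, 1, 0, 0],
  [0.55, -0.13, 1, 0, 0],
  [0.55, -0.13, 1, 0, 0],
  [0.55, -0.13, 0.9, 0, 0],
  [0.55, 0, 0.5, 0, 0.04],
  [0.55, 0, 0, 0, 0.06],
  [0.55, 0, 0, 0, 0.038],
])

```text
clock: 23.4
tcp_pos: [0.4981, 0.2669, 0.2919]
tcp_rot: [-0.002, 0.05, 0.999, -0.001]
wrist_force: [1.0, -1.2, 0.5]
width: 0.0521
grasp_force: 0.0
```

Request:
arm_command([
  [0.45, 0, 0, 0, 0],
  [0.45, 0, 0, 0, 0],
])

```text
clock: 23.65
tcp_pos: [0.4989, 0.2661, 0.2931]
tcp_rot: [-0.001, 0.049, 0.999, -0.0]
wrist_force: [-0.3, 0.5, 0.2]
width: 0.0437
grasp_force: 0.0
```

```bash
python3 - <<'E'
from h import *
go([0.5,0.2654,0.098],84.3)
c,im=shot('wrist','w6'); np.savez('w6.npz',K=c[0],d=c[1],R=c[2],t=c[3])
a=cv2.imread('pics/w5.png'); cv2.imwrite('pics/d1.png',np.vstack([a[60:330],im[60:330]]))
E
```

```text
tcp [0.4989 0.2661 0.2931] ydeg 84.37 tilt [-1.6e-03 -5.0e-04 -1.0e+00]
shift units [-0.05  -0.017  6.503] turn units 0.0008
```

View pics/d1.png

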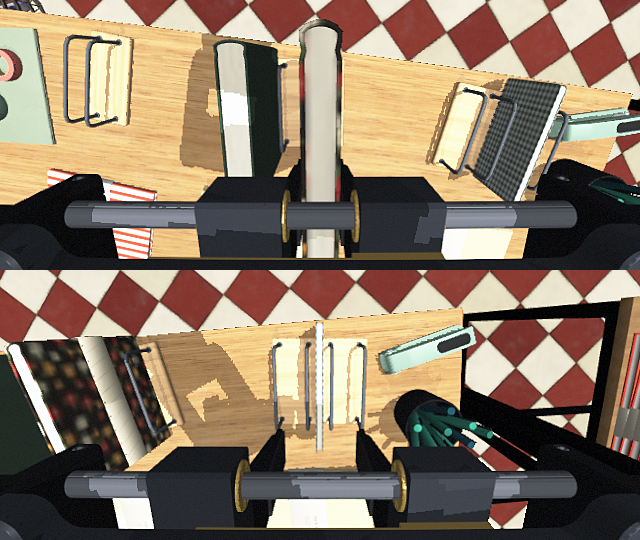

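Top panel: both tall books are in the empty rack, and the stand is visible at (65-131, 93-186 in full-image rows). Bottom panel: the notebook is at columns 316-323, centred between the fingers.

Request:
arm_command([
  [0.45, -0.05, -0.02, 0.5, 0],
  [0.45, 0, 0, 0.9, 0],
  [0.45, 0, 0, 1, 0],
  [0.45, 0, 0, 1, 0],
  [0.45, 0, 0, 1, 0],
  [0.45, 0, 0, 1, 0],
  [0.45, 0, 0, 0.9, 0],
  [0.45, 0, 0, 0.35, 0],
  [0.45, 0, 0, 0.12, 0],
  [0.45, 0, 0, 0, 0],
  [0.45, 0, 0, 0, 0],
])

```text
clock: 25.08
tcp_pos: [0.5017, 0.2654, 0.0924]
tcp_rot: [0.001, 0.05, 0.999, 0.0]
wrist_force: [-0.2, -0.7, -0.7]
width: 0.0429
grasp_force: 0.0
```

Request:
arm_command([
  [0, 0, 0, 0, 0],
  [0, 0, 0, 0, 0],
  [0, 0, 0, 0, 0],
  [0, 0, 0, 0, 0],
  [0, 0, 0, 0, 0],
  [0, 0, 0, 0, 0],
], squeeze=20)

```text
clock: 25.82
tcp_pos: [0.5008, 0.2651, 0.0911]
tcp_rot: [-0.0, 0.05, 0.999, -0.0]
wrist_force: [0.0, 0.0, -0.1]
width: 0.0088
grasp_force: 20.0
```

```bash
python3 - <<'E'
from h import *
z=np.load('w5.npz'); c=(z['K'],z['d'],z['R'],z['t'])
print(onz(c,[(121,102),(117,181),(98,99),(93,182)],.014).round(4))
a=cv2.imread('pics/w5.png')[80:200,50:150];b=cv2.imread('pics/w6.png')[60:190,255:385]
cv2.imwrite('pics/d2.png',np.hstack([cv2.resize(a,(400,480),interpolation=2),cv2.resize(b,(400,400),interpolation=2)[:,:].copy() if 0 else cv2.copyMakeBorder(cv2.resize(b,(390,390),interpolation=2),0,90,0,0,0)]))
E
```

```text
[[ 0.4383 -0.3036  0.014 ]
 [ 0.5581 -0.3159  0.014 ]
 [ 0.4376 -0.3376  0.014 ]
 [ 0.5641 -0.3543  0.014 ]]
```

View pics/d2.png

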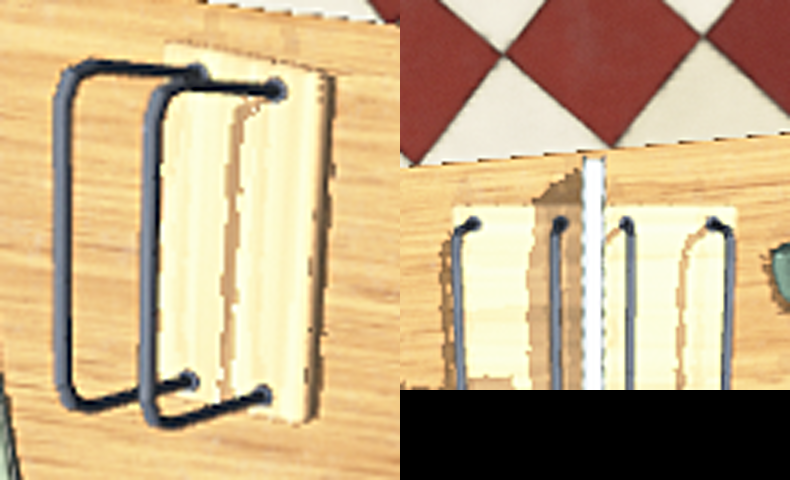

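```bash
python3 - <<'E'
from h import *
z=np.load('w5.npz'); c=(z['K'],z['d'],z['R'],z['t'])
px=np.array([(198,72),(278,91),(190,381),(262,395)])/4+[50,80]
W=np.ascontiguousarray(onz(c,px,.014)[:,:2]);print(W.round(4).tolist())
L=np.array([(x,y) for x in(-.058,.058) for y in(-.0145,.0145)])
M,_=cv2.estimateAffinePartial2D(L,W,ransacReprojThreshold=.02); s=np.hypot(M[1,0],M[0,0]);print(M[:,2], np.degrees(np.arctan2(M[1,0],M[0,0])), s)
z=np.load('w6.npz'); c=(z['K'],z['d'],z['R'],z['t'])
px=np.array([(74,223),(160,223),(227,223),(312,223)])/3+[255,60]
W=np.ascontiguousarray(onz(c,px,.014)[:,:2]);print(W.round(4).tolist())
L=np.array([(-.058,y) for y in(-.0595,-.0165,.0165,.0595)])
M,_=cv2.estimateAffinePartial2D(L,W,ransacReprojThreshold=.02); s=np.hypot(M[1,0],M[0,0]);print(M[:,2], np.degrees(np.arctan2(M[1,0],M[0,0])), s)
r=M[:,:2]/s
for y in(-.038,.038): print(y,M[:,2]+r@[0,y])
E
```

```text
[[0.436, -0.3353], [0.4396, -0.3059], [0.5524, -0.3463], [0.5547, -0.3181]]
[ 0.49566378 -0.32639483] -5.745494938588884 1.002775414442854
[[0.4486, 0.2098], [0.4529, 0.2523], [0.4561, 0.2855], [0.4603, 0.3275]]
[0.51190409 0.26308745] -5.6565053896173785 0.9950399855819734
-0.038 [0.50815865 0.22527248]
0.038 [0.51564954 0.30090241]
```

Request:
arm_command([
  [0, 0, 0, -0.3, 0],
  [0, 0, 0, -0.6, 0],
  [0, 0, 0, -0.9, 0],
  [0, 0, 0, -1, 0],
  [0, 0, 0, -1, 0],
  [0, 0, 0, -1, 0],
  [0, 0, 0, -1, 0],
  [0, 0, 0, -1, 0],
  [0, 0, 0, -0.7, 0],
  [0, 0, 0, -0.3, 0],
  [0, 0, 0, 0, 0],
])

```text
clock: 27.2
tcp_pos: [0.5009, 0.2652, 0.3254]
tcp_rot: [0.0, 0.05, 0.999, 0.0]
wrist_force: [-0.5, 0.7, -1.7]
width: 0.009
grasp_force: 20.0
```

Request:
arm_command([
  [0, 0, -0.4, 0, 0],
  [0, -0.05, -0.8, 0, 0],
  [0, -0.1, -1, 0, 0],
  [0, -0.1, -1, 0, 0],
  [0, -0.1, -1, 0, 0],
  [0, -0.1, -1, 0, 0],
  [0, -0.1, -1, 0, 0],
  [0, -0.1, -1, 0, 0],
  [0, -0.1, -1, 0, 0],
  [0, -0.1, -1, 0, 0],
  [0, -0.1, -1, 0, 0],
  [0, -0.1, -1, 0, 0],
])

```text
clock: 28.7
tcp_pos: [0.4978, -0.0738, 0.3235]
tcp_rot: [-0.001, 0.05, 0.999, 0.0]
wrist_force: [0.1, -0.1, -0.8]
width: 0.0085
grasp_force: 20.0
```

Request:
arm_command([
  [0, -0.1, -1, 0, 0],
  [0, -0.1, -1, 0, 0],
  [0, -0.1, -1, 0, 0],
  [0, -0.1, -1, 0, 0],
  [0, -0.1, -1, 0, 0],
  [0, -0.1, -1, 0, 0],
  [0, -0.1, -1, 0, 0],
  [0, -0.04, -0.8, 0, 0],
  [0, 0, -0.4, 0, 0],
  [0, 0, -0.2, 0, 0],
  [0, 0, 0, 0, 0],
  [0, 0, 0, 0, 0],
])

```text
clock: 30.2
tcp_pos: [0.4961, -0.3247, 0.3252]
tcp_rot: [0.0, 0.049, 0.999, 0.0]
wrist_force: [0.7, 0.3, -2.0]
width: 0.0087
grasp_force: 20.0
```

```bash
python3 - <<'E'
from h import *
go([0.4957,-0.3264,0.094],84.25)
c,im=shot('wrist','w7'); np.savez('w7.npz',K=c[0],d=c[1],R=c[2],t=c[3])
print(c[0] is not None, monitor.read_state()['width'])
E
```

```text
tcp [ 0.4961 -0.3247  0.3252] ydeg 84.35 tilt [ 3.e-04  1.e-04 -1.e+00]
shift units [ 0.009 -0.059  7.708] turn units 0.0011
True 0.00918810062253118
```

View pics/w7.png

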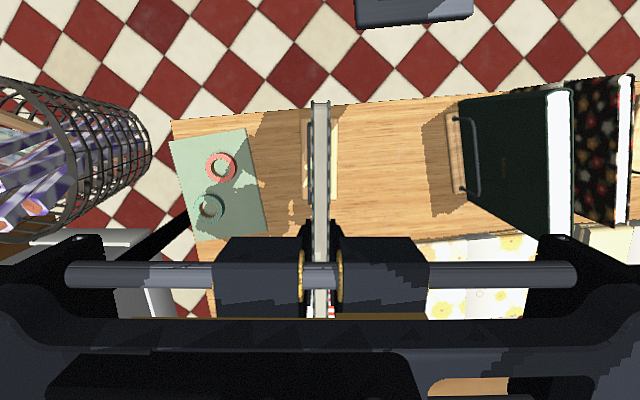

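The notebook is held at columns 313-328, lined up over the stand's slot, whose wires show on either side of it. I'll lower it.

Request:
arm_command([
  [0, 0.01, -0.05, 0.5, 0],
  [0, 0, 0, 0.9, 0],
  [0, 0, 0, 1, 0],
  [0, 0, 0, 1, 0],
  [0, 0, 0, 1, 0],
  [0, 0, 0, 0.9, 0],
  [0, 0, 0, 0.8, 0],
  [0, 0, 0, 0.7, 0],
  [0, 0, 0, 0.5, 0],
  [0, 0, 0, 0.2, 0],
  [0, 0, 0, 0.08, 0],
  [0, 0, 0, 0, 0],
])

```text
clock: 31.75
tcp_pos: [0.4959, -0.3271, 0.0984]
tcp_rot: [0.001, 0.05, 0.999, -0.0]
wrist_force: [-0.3, 0.7, -1.1]
width: 0.0087
grasp_force: 20.0
```

Request:
arm_command([
  [0, 0, 0, 0, 0],
  [0, 0, 0, 0.06, 0],
  [0, 0, 0, 0.06, 0],
  [0, 0, 0, 0.02, 0],
  [0, 0, 0, 0.02, 0],
  [0, 0, 0, 0, 0],
])

```text
clock: 32.5
tcp_pos: [0.4954, -0.3268, 0.0928]
tcp_rot: [-0.0, 0.05, 0.999, 0.0]
wrist_force: [0.9, -0.1, -1.6]
width: 0.0088
grasp_force: 20.0
```

Request:
arm_command([
  [0, 0, 0, 0.05, 0],
  [0, 0, 0, 0.03, 0],
  [0, 0, 0, 0, 0],
])

```text
clock: 32.88
tcp_pos: [0.4956, -0.3269, 0.0911]
tcp_rot: [0.0, 0.05, 0.999, -0.0]
wrist_force: [-1.8, 1.3, 2.7]
width: 0.0089
grasp_force: 20.0
```

Request:
arm_command([
  [0.4, 0, 0, 0, 0],
  [0.4, 0, 0, 0, 0],
  [0.4, 0, 0, 0, 0],
  [0.4, 0, 0, 0, 0],
  [0.4, 0, 0, -0.3, 0],
  [0.4, 0, 0, -0.7, 0],
  [0.4, 0, 0, -1, 0],
  [0.4, 0, 0, -1, 0],
  [0.4, 0, 0, -1, 0],
  [0.4, 0, 0, -1, 0],
  [0.4, 0, 0, -1, 0],
  [0.4, 0, 0, -1, 0],
])

```text
clock: 34.38
tcp_pos: [0.4955, -0.3268, 0.3037]
tcp_rot: [0.001, 0.05, 0.999, -0.001]
wrist_force: [-0.0, 0.6, 0.5]
width: 0.0382
grasp_force: 0.0
```

```bash
python3 - <<'E'
from h import *
go([0.4967,-0.0033,0.30],96.7)
c,im=shot('wrist','w8'); sc=shot('side','s8')[1]
cv2.imwrite('pics/e1.png',np.vstack([im[60:330],cv2.resize(sc[100:300,220:400],(540,600))[150:480].copy() if 0 else cv2.copyMakeBorder(cv2.resize(sc[100:300,230:380],(450,330) if 0 else (405,300)),0,0,0,235,0)]))
E
```

```text
tcp [ 0.4955 -0.3268  0.3037] ydeg 84.3 tilt [ 0.002  -0.0016 -1.    ]
shift units [ 1.031 10.735  0.106] turn units -0.1377
```

View pics/e1.png

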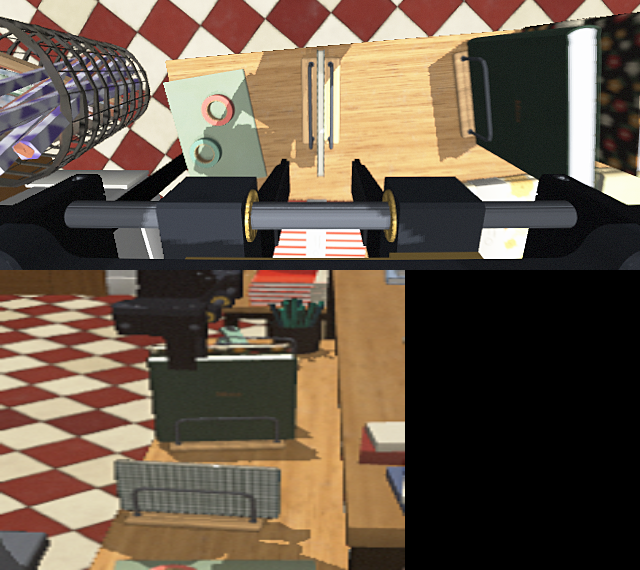

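The notebook stands upright in the stand, at (320,115) in the top panel. Both tall books are upright in the empty rack. Next I'll return the thin book.

Request:
arm_command([
  [0.55, 0.05, 0.5, 0, 0],
  [0.55, 0.1, 1, 0, 0],
  [0.55, 0.1, 1, 0, 0],
  [0.55, 0.1, 1, 0, 0],
  [0.55, 0.1, 1, 0, 0],
  [0.55, 0.1, 1, 0, 0],
  [0.55, 0.1, 1, 0, 0],
  [0.55, 0.1, 1, 0, 0],
  [0.55, 0.1, 1, 0, 0],
  [0.55, 0.1, 1, 0, 0],
  [0.55, 0.1, 0.8, 0, 0],
  [0.55, 0.08, 0.43, 0, 0],
])

```text
clock: 35.98
tcp_pos: [0.4925, -0.0014, 0.2986]
tcp_rot: [-0.001, 0.049, 0.999, 0.0]
wrist_force: [0.3, -0.8, 0.4]
width: 0.0524
grasp_force: 0.0
```

Request:
arm_command([
  [0.55, 0, 0, 0, -0.04],
  [0.55, 0, 0, 0, -0.06],
  [0.55, 0, 0, 0, -0.038],
  [0.55, 0, 0, 0, 0],
  [0.55, 0, 0, 0, 0],
])

```text
clock: 36.6
tcp_pos: [0.4934, -0.0031, 0.2999]
tcp_rot: [-0.0, -0.058, 0.998, 0.0]
wrist_force: [-0.3, -0.4, -0.6]
width: 0.0524
grasp_force: 0.0
```

```bash
python3 - <<'E'
from h import *
go([0.4967,-0.0033,0.148],96.7)
c,im=shot('wrist','w9')
for r in(110,150,200,230):
    b=np.where(im[r,250:400].min(1)>130)[0]+250; print(r,b)
    if len(b): print(onz(c,[(b[0],r),(b[-1],r)],.193)[:,:2].round(4).tolist())
E
```

```text
tcp [ 0.4934 -0.0031  0.2999] ydeg 96.67 tilt [-8.e-04  0.e+00 -1.e+00]
shift units [-0.114 -0.021  5.064] turn units -0.0003
110 [277 278 279 280 281 282 283 284 285 286 287 288 289 290 291 292 293 294
 295 296 309 310 311 312 313 314 315 316 317 318 319 320 321 322 323 324
 325 326 329 330 331 332 333 334 335 336 337 338 339 347 348 349 350 351
 352 353 354 355 356 357 358 359 360 361 362 363 364 365 366 367 368 369
 370 371 372 373 374 375 376 377 378 379 380 381 382 383 384 385 386 387
 388 389 390 391 392 393 394 395 396 397]
[[0.4221, -0.0513], [0.4095, 0.0563]]
150 [281 282 287 288 289 290 291 292 293 294 295 296 297 298 299 300 307 308
 309 312 313 314 315 316 317 318 319 320 321 322 323 324 325 326 327 328
 329 330 331 332 333 334 338 339 340 341 347 348 349 350 351 352 362]
[[0.4576, -0.0447], [0.4489, 0.0303]]
200 [250 297 299 300 301 310 311 314 315 316 317 318 319 320 321 322 323 324
 325 326 329 330 331 337 338 339 340 341 342 343 344 345 346 347 349 350
 351 352 353 354 355 356 357 358 359 360 361 362 363 364 365 366 367 368
 369 370 371 372 373 374 375 376 377 378 379 380 381 382 383 384 385 386
 387 388 389 390 391 392 393 396]
[[0.5094, -0.0707], [0.4929, 0.0705]]
230 [250 251 252 279 280 281 282 283 284 285 286 287 288 289 290 292 294 295
 297 298 299 300 301 302 303 304 305 306 307 308 309 314 315 316 317 318
 319 320 321 322 323 324 325 326 336 341 342 343 344 345 346 347 348 349
 350 351 352 353 354 355 356 357 358 359 360 361 362 382 383 384 385 386
 387 388 389 390 391 392 393 394 395 396 397 398 399]
[[0.5406, -0.069], [0.5234, 0.0792]]
```

Request:
arm_command([
  [0.55, -0.11, -0.02, 0.5, 0],
  [0.55, 0, 0, 0.9, 0],
  [0.55, 0, 0, 1, 0],
  [0.55, 0, 0, 1, 0],
  [0.55, 0, 0, 0.9, 0],
  [0.55, 0, 0, 0.6, 0],
  [0.55, 0, 0, 0.16, 0],
  [0.55, 0, 0, 0, 0],
  [0.05, 0, 0, 0, 0],
  [0.05, 0, 0, 0, 0],
  [0.05, 0, 0, 0, 0],
  [0.05, 0, 0, 0, 0],
], squeeze=40)

```text
clock: 38.15
tcp_pos: [0.4971, -0.0033, 0.1489]
tcp_rot: [0.0, -0.059, 0.998, -0.0]
wrist_force: [-1.3, 0.4, 3.7]
width: 0.0179
grasp_force: 26.4
```

Request:
arm_command([
  [0.05, 0, 0, 0, 0],
  [0.05, 0, 0, 0, 0],
])

```text
clock: 38.4
tcp_pos: [0.4971, -0.0033, 0.1489]
tcp_rot: [0.0, -0.059, 0.998, -0.0]
wrist_force: [-0.1, -0.2, 1.7]
width: 0.0178
grasp_force: 40.0
```

Request:
arm_command([
  [0.05, 0, 0, -0.2, 0],
  [0.05, 0, 0, -0.6, 0],
  [0.05, 0, 0, -0.8, 0],
  [0.05, 0, 0, -0.8, 0],
  [0.05, 0, 0, -0.7, 0],
  [0.05, 0, 0, -0.4, 0],
  [0.05, 0, 0, -0.2, 0],
  [0.05, 0, 0, 0, 0],
])

```text
clock: 39.4
tcp_pos: [0.4969, -0.0033, 0.2595]
tcp_rot: [-0.0, -0.059, 0.998, 0.0]
wrist_force: [-0.9, 1.1, -3.9]
width: 0.0175
grasp_force: 40.0
```

Request:
arm_command([
  [0.05, -0.05, 0.4, 0, 0],
  [0.05, -0.15, 0.8, 0, 0],
  [0.05, -0.18, 1, 0, 0],
  [0.05, -0.18, 1, 0, 0],
  [0.05, -0.18, 1, 0, 0],
  [0.05, -0.18, 1, 0, 0],
  [0.05, -0.18, 1, 0, 0],
  [0.05, -0.18, 1, 0, 0],
  [0.05, -0.18, 1, 0, 0],
  [0.05, -0.15, 0.9, 0, 0],
  [0.05, -0.1, 0.6, 0, 0],
  [0.05, -0.05, 0.3, 0, 0],
])

```text
clock: 40.9
tcp_pos: [0.5139, 0.3017, 0.2589]
tcp_rot: [-0.001, -0.059, 0.998, -0.0]
wrist_force: [0.2, -1.2, -3.8]
width: 0.0178
grasp_force: 40.0
```

Request:
arm_command([
  [0.05, 0, 0, 0, 0.04],
  [0.05, 0, 0, 0, 0.06],
  [0.05, 0, 0, 0, 0.038],
  [0.05, 0, 0, 0, 0],
  [0.05, 0, 0, 0, 0],
])

```text
clock: 41.52
tcp_pos: [0.5143, 0.3005, 0.2596]
tcp_rot: [-0.0, 0.05, 0.999, -0.0]
wrist_force: [-0.9, 0.2, -3.0]
width: 0.0176
grasp_force: 40.0
```

```bash
python3 - <<'E'
from h import *
go([0.514,0.3009,0.152],84.3)
E
```

```text
tcp [0.5143 0.3005 0.2596] ydeg 84.33 tilt [-2.e-04 -3.e-04 -1.e+00]
shift units [0.012 0.014 3.585] turn units 0.0003
```

Request:
arm_command([
  [0.05, 0, 0.01, 0.3, 0],
  [0.05, 0, 0, 0.6, 0],
  [0.05, 0, 0, 0.7, 0],
  [0.05, 0, 0, 0.7, 0],
  [0.05, 0, 0, 0.6, 0],
  [0.05, 0, 0, 0.4, 0],
  [0.05, 0, 0, 0.15, 0],
  [0.05, 0, 0, 0.1, 0],
  [0.05, 0, 0, 0.04, 0],
  [0.05, 0, 0, 0, 0],
  [0.05, 0, 0, 0, 0],
])

```text
clock: 42.9
tcp_pos: [0.5146, 0.3012, 0.1525]
tcp_rot: [0.0, 0.05, 0.999, 0.0]
wrist_force: [-0.8, -0.4, -3.0]
width: 0.018
grasp_force: 40.0
```

Request:
arm_command([
  [0.05, 0, 0, 0.06, 0],
  [0.05, 0, 0, 0.05, 0],
  [0.05, 0, 0, 0.02, 0],
  [0.05, 0, 0, 0.01, 0],
  [0.05, 0, 0, 0, 0],
])

```text
clock: 43.52
tcp_pos: [0.5146, 0.3013, 0.1489]
tcp_rot: [0.0, 0.05, 0.999, 0.0]
wrist_force: [-2.3, -0.7, 4.8]
width: 0.0175
grasp_force: 40.0
```

Request:
arm_command([
  [0.55, 0, 0, 0, 0],
  [0.55, 0, 0, 0, 0],
  [0.55, 0, 0, 0, 0],
  [0.55, 0, 0, 0, 0],
  [0.55, 0, 0, -0.4, 0],
  [0.6, 0, 0, -1, 0],
  [0.6, 0, 0, -1, 0],
  [0.6, 0, 0, -1, 0],
  [0.6, 0, 0, -1, 0],
  [0.6, 0, 0, -0.5, 0],
  [0.65, 0, 0, 0, 0],
])

```text
clock: 44.9
tcp_pos: [0.5149, 0.3013, 0.2964]
tcp_rot: [0.001, 0.05, 0.999, 0.001]
wrist_force: [0.4, 0.6, 0.3]
width: 0.0606
grasp_force: 0.0
```

Request:
arm_command([
  [0.65, 0, -0.5, 0, 0],
  [0.65, -0.08, -1, 0, 0],
  [0.65, -0.08, -1, 0, 0],
  [0.65, -0.08, -1, 0, 0],
  [0.65, -0.08, -1, 0, 0],
  [0.65, -0.08, -1, 0, 0],
  [0.65, -0.08, -1, 0, 0],
  [0.65, -0.08, -1, 0, 0],
  [0.65, -0.08, -1, 0, 0],
  [0.65, -0.08, -1, 0, 0],
  [0.65, -0.08, -1, 0, 0],
  [0.65, -0.08, -1, 0, 0],
])

```text
clock: 46.4
tcp_pos: [0.505, -0.0463, 0.2928]
tcp_rot: [-0.002, 0.05, 0.999, 0.0]
wrist_force: [0.0, 0.8, -0.8]
width: 0.0617
grasp_force: 0.0
```

Request:
arm_command([
  [0.65, -0.05, -0.8, 0, 0],
  [0.65, 0, -0.35, 0, -0.04],
  [0.65, 0, 0, 0, -0.06],
  [0.65, 0, 0, 0, -0.038],
  [0.65, 0, 0, 0, 0],
  [0.65, 0, 0, 0, 0],
])

```text
clock: 47.15
tcp_pos: [0.5039, -0.0795, 0.2938]
tcp_rot: [-0.001, -0.058, 0.998, 0.0]
wrist_force: [-0.3, -0.5, 0.3]
width: 0.0618
grasp_force: 0.0
```

```bash
python3 - <<'E'
from h import *
go([0.5053,-0.0792,0.155],96.7)
c,im=shot('wrist','w10')
for r in (150,200,230): print(r,''.join('#' if v>170 else '.' for v in im[r,270:370].min(1)))
E
```

```text
tcp [ 0.5039 -0.0795  0.2938] ydeg 96.65 tilt [-1.6e-03  3.0e-04 -1.0e+00]
shift units [-5.600e-02  2.000e-03  4.626e+00] turn units -0.0005
150 ......................................##########################......####...##############....#####
200 .......................................########################......####....#####...........#######
230 .......................................########################.....................................
```

Thick book at columns 309-333, centred. I'll descend and grip.

Request:
arm_command([
  [0.65, -0.05, 0, 0.5, 0],
  [0.65, 0, 0, 0.9, 0],
  [0.65, 0, 0, 1, 0],
  [0.65, 0, 0, 0.9, 0],
  [0.65, 0, 0, 0.8, 0],
  [0.65, 0, 0, 0.4, 0],
  [0.65, 0, 0, 0.12, 0],
  [0.65, 0, 0, 0, 0],
  [0.1, 0, 0, 0, 0],
  [0.1, 0, 0, 0, 0],
  [0.1, 0, 0, 0, 0],
  [0.1, 0, 0, 0, 0],
], squeeze=45)

```text
clock: 48.7
tcp_pos: [0.506, -0.0792, 0.1564]
tcp_rot: [0.0, -0.059, 0.998, -0.0]
wrist_force: [-0.8, 0.4, 0.7]
width: 0.0273
grasp_force: 44.9
```

Request:
arm_command([
  [0.1, 0, 0, 0, 0],
  [0.1, 0, 0, 0, 0],
])

```text
clock: 48.95
tcp_pos: [0.506, -0.0792, 0.1563]
tcp_rot: [0.0, -0.059, 0.998, -0.0]
wrist_force: [-0.5, -0.4, 0.7]
width: 0.0279
grasp_force: 45.0
```

Request:
arm_command([
  [0.1, 0, 0, -0.2, 0],
  [0.1, 0, 0, -0.5, 0],
  [0.1, 0, 0, -0.7, 0],
  [0.1, 0, 0, -0.7, 0],
  [0.1, 0, 0, -0.7, 0],
  [0.1, 0, 0, -0.5, 0],
  [0.1, 0, 0, -0.2, 0],
  [0.1, 0, 0, 0, 0],
])

```text
clock: 49.95
tcp_pos: [0.506, -0.0791, 0.2613]
tcp_rot: [0.0, -0.059, 0.998, -0.0]
wrist_force: [0.5, 0.6, -5.9]
width: 0.0274
grasp_force: 45.0
```

Request:
arm_command([
  [0.1, -0.05, 0.4, 0, 0],
  [0.1, -0.12, 0.8, 0, 0],
  [0.1, -0.14, 1, 0, 0],
  [0.1, -0.14, 1, 0, 0],
  [0.1, -0.14, 1, 0, 0],
  [0.1, -0.14, 1, 0, 0],
  [0.1, -0.14, 1, 0, 0],
  [0.1, -0.14, 1, 0, 0],
  [0.1, -0.14, 1, 0, 0],
  [0.1, -0.13, 0.9, 0, 0],
  [0.1, -0.07, 0.6, 0, 0],
  [0.1, -0.03, 0.3, 0, 0],
])

```text
clock: 51.45
tcp_pos: [0.5114, 0.2246, 0.2604]
tcp_rot: [-0.001, -0.059, 0.998, -0.0]
wrist_force: [0.6, -0.1, -6.8]
width: 0.0276
grasp_force: 45.0
```

Request:
arm_command([
  [0.1, 0, 0, 0, 0.04],
  [0.1, 0, 0, 0, 0.06],
  [0.1, 0, 0, 0, 0.038],
  [0.1, 0, 0, 0, 0],
  [0.1, 0, 0, 0, 0],
])

```text
clock: 52.08
tcp_pos: [0.5119, 0.2234, 0.261]
tcp_rot: [-0.0, 0.049, 0.999, -0.0]
wrist_force: [0.1, 0.7, -6.3]
width: 0.0275
grasp_force: 45.0
```

```bash
python3 - <<'E'
from h import *
go([0.513,0.2253,0.160],84.3)
E
```

```text
tcp [0.5119 0.2234 0.261 ] ydeg 84.33 tilt [-2.e-04 -3.e-04 -1.e+00]
shift units [-0.03   0.069  3.368] turn units 0.0003
```

Request:
arm_command([
  [0.1, -0.03, 0.07, 0.2, 0],
  [0.1, 0, 0, 0.6, 0],
  [0.1, 0, 0, 0.7, 0],
  [0.1, 0, 0, 0.7, 0],
  [0.1, 0, 0, 0.6, 0],
  [0.1, 0, 0, 0.3, 0],
  [0.1, 0, 0, 0.15, 0],
  [0.1, 0, 0, 0.08, 0],
  [0.1, 0, 0, 0.03, 0],
  [0.1, 0, 0, 0, 0],
  [0.1, 0, 0, 0, 0],
])

```text
clock: 53.45
tcp_pos: [0.5133, 0.2257, 0.1608]
tcp_rot: [0.0, 0.05, 0.999, 0.0]
wrist_force: [0.1, -0.2, -6.7]
width: 0.0276
grasp_force: 45.0
```

Request:
arm_command([
  [0.1, 0, 0, 0.06, 0],
  [0.1, 0, 0, 0.06, 0],
  [0.1, 0, 0, 0.03, 0],
  [0.1, 0, 0, 0.01, 0],
  [0.1, 0, 0, 0, 0],
])

```text
clock: 54.08
tcp_pos: [0.5131, 0.2257, 0.1564]
tcp_rot: [0.0, 0.05, 0.999, 0.0]
wrist_force: [-3.2, -1.1, 0.7]
width: 0.0273
grasp_force: 45.0
```

Request:
arm_command([
  [0.62, 0, 0, 0, 0],
  [0.62, 0, 0, 0, 0],
  [0.62, 0, 0, 0, 0],
  [0.62, 0, 0, 0, 0],
  [0.62, 0, 0, -0.4, 0],
  [0.62, 0, 0, -1, 0],
  [0.62, 0, 0, -1, 0],
  [0.62, 0, 0, -1, 0],
  [0.62, 0, 0, -1, 0],
  [0.62, 0, 0, -1, 0],
  [0.62, 0, 0, -1, 0],
  [0.62, 0, 0, -0.5, 0],
])

```text
clock: 55.58
tcp_pos: [0.5135, 0.2258, 0.3657]
tcp_rot: [0.002, 0.05, 0.999, 0.001]
wrist_force: [0.1, 0.1, -0.4]
width: 0.0591
grasp_force: 0.0
```

Request:
arm_command([
  [0.62, 0, 0.5, 0, 0],
  [0.62, 0, 0.7, 0, 0],
  [0.62, 0, 0, 0, 0],
  [0.62, 0, 0, 0, 0],
  [0.62, 0, 0, 0, 0],
])

```text
clock: 56.2
tcp_pos: [0.5165, 0.2614, 0.362]
tcp_rot: [-0.0, 0.05, 0.999, -0.0]
wrist_force: [-0.5, -1.0, -0.3]
width: 0.059
grasp_force: 0.0
```

```bash
python3 - <<'E'
from h import *
c,im=shot('wrist','w11')
def exp(P): return proj(c,P).round(0).tolist()
print('expected thick/thin centre px', exp([(.45,.2316,.2),(.45,.3074,.19)]))
for r in (110,150,190,230):
    print(r,''.join('#' if v>170 else '.' for v in im[r,240:400].min(1)))
# change vs the start in the scene camera (bystanders, books)
cs=cam('scene'); a=cv2.imread('pics/scene0.png'); b=shot('scene','s11')[1]
d=cv2.absdiff(a,b).max(2)
for n,(x0,x1,y0,y1) in dict(pot=(188,236,275,335),stapler=(236,268,312,368),tapes=(352,408,118,150),books=(228,306,213,300)).items(): print(n,(d[y0:y1,x0:x1]>40).mean().round(3))
# notebook in the stand: compare side view with placed view
e=cv2.absdiff(cv2.imread('pics/s8.png'),shot('side','s11b')[1]).max(2)
for n,(x0,x1,y0,y1) in dict(note=(265,340,230,275),pad=(265,350,290,335)).items(): print(n,(e[y0:y1,x0:x1]>40).mean().round(3))
e=cv2.absdiff(cv2.imread('pics/side0.png'),cv2.imread('pics/s11b.png')).max(2); print('books side',(e[118:175,296:352]>40).mean().round(3),'pad',(e[290:335,265:350]>40).mean().round(3))
E
```

```text
expected thick/thin centre px [[288.0, 123.0], [356.0, 116.0]]
110 .....................................#####################....................................................############......................................
150 ......................................#####################..............#...................................############.......................................
190 .......................................#####################................................................############........................................
230 .........................................###################...............................................###########..........................................
pot 0.0
stapler 0.0
tapes 0.186
books 0.139
note 0.059
pad 0.401
books side 0.04 pad 0.0
```

```bash
python3 -c "
from plant import bot; print(bot.job_done())"
```

```text
the job is handed in; nothing more can be done
None
```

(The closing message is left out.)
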